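# Put the microscope parts away in their tray

### The arm

A 6-joint arm with a two-finger parallel gripper is mounted at the origin on the work surface. World frame = base frame: x ahead of the robot, y to its left, z up, the work surface at z = 0. Lengths are in m, angles in rad, forces in N, time in s.
With the tool pointing down it reaches from about 0.25 to 0.725 m from the base axis. Payload 4 kg.
Tool frame: the origin (TCP) lies at the very end of the fingers, on their centre line; the grasp point (between the pads) lies manip.hold_point_z behind it (manip.hold_point_z is the distance from the TCP to the grasp point, in m); z points along the fingers, y is the line along which they close (so a half turn about z gives the same grasp; the last joint's range is limited). The gripper opens to 85 mm and grips with 20 to 120 N. Pads are 22 mm wide; open, the fingers measure 114 mm over their backs; the gripper's body (76 mm by 85 mm) begins 54 mm behind the grasp point. The pads swing forward as they close: fully open they stand 13 mm farther back than shut.
Start: joints at [-1.184, 0.241, 0.005, 1.335, 0, 1.571], TCP at [0.189, -0.463, 0.231] pointing down, gripper open.
Joint ranges: [-2.72, 2.72], [-1.05, 1.87], [-1.09, 1.28], [-1.99, 2.15], [-1.42, 1.44], [-3.14, 3.14]. Speed limits (rad/s): [2.79, 2.79, 3.14, 3.14, 3.14, 3.14].

### API

Orientations are given as a unit quaternion [w, x, y, z].
In Python, from cell import monitor, viewer, manip gives the robot as it stands.
- The arm moves only by the tool play_rows, never from a script. Its argument "moves" is one flat list of numbers, 5 for each row, row after row: the closure, from -1 (fully open) to 1 (shut), then the shift along the tool's x, y, z in cm, then the turn about the tool's z in degrees. In form: [fingers, tx, ty, tz, spin, fingers, tx, ty, tz, spin, ...]. A call has exactly 10 rows; each row shifts and turns the commanded pose from where the row before left it, along the tool's axes as they then stand; what a row does not reach is not made up. A row lasts 1/10 s, in which the tool goes at most 50 mm and 8.59 degrees, less where a joint would pass 70% of its speed; a pose out of reach is approached as far as the arm can. A call is refused whole if a number of a shift passes 5 or a number of a turn 8.59, either way. A call with a gripper value outside its range is refused whole. The fingers move at their own pace and stop on an object; "grip_force" is the grip in N (left out, the last holds). Time passes only in rows, so rows that do not move let the fingers close, or fill a call up. It gives the time, the measured TCP pose, the force, the opening and the grip force at its end, in the units of the state.
- monitor.read_state(): the state, without advancing time (a new reading comes with each control period).
- viewer.grab_frame(name): name is "side" or "top"; returns (picture, depth): 420x560x3 uint8, red, green, blue; 420x560 float32, m along the optical axis (not along the pixel's ray), 0 where there is no reading.
- viewer.calibration(name): a dict with "vertical_fov" (degrees; the focal length in pixels is half the picture's height over the tangent of half this angle, whatever the lens; pixels are square), "cx", "cy" (the principal point, pixels), "extrinsics" (4x4, takes a point from world to camera coordinates). Camera axes: x right, y up, looking along -z (the intrinsics and any distortion apply to the point x, -y, -z); pixel columns grow to the right and rows downward; lengths in m; the calibration is good to about 2 mm. A picture is of the moment at which its call begins. calibration takes no time and is no camera call.
- manip.sign_off(): hands the job in; it is judged then, once.
The state is a dict: "clock": time; "joint_pos": joint angles; "dq": joint speeds; "tau": joint torques, N m; "tcp_pos": TCP position; "ee_rot": TCP orientation; "wrist_force": force on the tool from outside, world axes, zero at the start; "torque": the same for the moment, N m; "gripper_width": opening from 0.0 (shut) to 1.0 (fully open); "grasp_force": force on a finger pad.
Only numpy, scipy, OpenCV 4.12 (cv2) and the standard library are available. Lean on these libraries where they do the work, as an engineer would, in place of code of your own. Each camera call takes 0.05 s, during which the arm holds its last target. There are 200 camera calls.

### The job

Put the four microscope parts away in the wooden tray, each standing upright and fully down in the pocket cut for its shape: the steel objective lens in the small round pocket, the condenser drum in the large round one, the filter block with the glass window in the square one and the slide box in the long one. They are optics, so set them down rather than dropping them, and leave the specimen vial and the plain windowless block where they stand.

Things in the scene. Friction and masses are not known exactly. Their poses are not given: they have to be found in the camera images.
- objective_mid (a point): Microscope objective lens: bright steel round barrel, 26 mm diameter and straight up to 40 mm, then tapering to a 14 mm nose at the top, 56 mm tall in all, 0.1 to 0.2 kg. Stands upright on the table, z up; this point is on its axis, half-way up, 28 mm above its underside.
- condenser_mid (a point): Condenser: dark steel round drum, 46 mm diameter (47 mm at a thin ring near its foot, which is only seen), 54 mm tall, a large glass lens in a bright ring on top, 0.15 to 0.3 kg. Stands upright on the table, z up; this point is on its axis, half-way up, 27 mm above its underside.
- filter_block_mid (a point): Filter block: dark steel upright block, 36 x 36 mm and 54 mm tall, with a round glass window in a bright ring on its top and another window on its +x side face; 0.1 to 0.2 kg. x and y are square to its side faces. Stands upright on the table, z up; this point is on its axis, half-way up, 27 mm above its underside.
- slide_box_mid (a point): Slide box: closed oblong plastic box, white with a fixed grey top, 30 mm along its x, 80 mm along its y, 54 mm tall, 0.1 to 0.2 kg. Stands upright on the table, z up; this point is on its axis, half-way up, 27 mm above its underside.
- vial_mid (a point): Look-alike, not a microscope part: specimen vial, a plain straight glass cylinder with a paper lining and a flat white cap, 26 mm diameter, 56 mm tall; loose. Stands upright on the table, z up; this point is on its axis, half-way up, 28 mm above its underside.
- plain_block_mid (a point): Look-alike, not a microscope part: plain solid dark steel block with no window, 36 x 36 mm and 54 mm tall; loose. Stands upright on the table, z up; this point is on its axis, half-way up, 27 mm above its underside.
- pocket_small_floor (a point): Small round pocket, 44 mm diameter, for the objective. This point is the centre of its grey felt floor, 6 mm below the flat top of the tray (tray top 25 mm, pocket floor 19 mm above the table). x along the 83 mm side of its wooden insert, y along the 111 mm side, z up. The four inserts fill a fixed wooden tray 2 x 2, centres 84 mm apart along x, 112 mm along y, in any arrangement, all at the tray's yaw.
- pocket_large_floor (a point): Large round pocket, 64 mm diameter, for the condenser. This point is the centre of its grey felt floor, 6 mm below the flat top of the tray (tray top 25 mm, pocket floor 19 mm above the table). x along the 83 mm side of its wooden insert, y along the 111 mm side, z up.
- pocket_square_floor (a point): Square pocket, 54 x 54 mm, for the filter block (which fits at any yaw). This point is the centre of its grey felt floor, 6 mm below the flat top of the tray (tray top 25 mm, pocket floor 19 mm above the table). x along the 83 mm side of its wooden insert, y along the 111 mm side, z up.
- pocket_long_floor (a point): Long pocket, 48 mm along x and 98 mm along y, for the slide box, long side along long side (either way round). This point is the centre of its grey felt floor, 6 mm below the flat top of the tray (tray top 25 mm, pocket floor 19 mm above the table). x along the 83 mm side of its wooden insert, y along the 111 mm side, z up.
There are look-alikes about, which are no part of the job. What is shaped like the part that bears filter_block_mid but blue or red is not meant.

How it is judged:
By the outcome, as a careful person would: the job done as asked, in the order asked, and still so for the second after the job is handed in, with the robot touching nothing.
It also fails if it takes over 128 s, if anything falls off the work surface, if the arm or the gripper's body presses on something with over 40 N, if the wrist force passes 120 N, or if a joint passes its speed limit or range.

## Working session

There is one attempt and no reset: what is moved stays moved. The work goes in short steps, Python scripts to look and compute and a tool call to move; the robot and the scene stay as the last step left them, time stands still between calls to the robot, and variables do not carry over. Pictures are saved under pics/ and viewed, at most 14 in all, crops included, and the job is handed in when it is done.

Besides the shell and the picture viewer there is one more tool, called by a JSON object that holds its "method" and its "body", one argument or row to a line. play_rows: Moves the arm, as the interface text tells. Its arguments: {"type":"object","properties":{"moves":{"type":"array"},"grip_force":{"type":"number"}},"required":["moves"]}

```bash
mkdir -p pics; ls; python3 - <<'E'
from cell import monitor, viewer, manip
import cv2,numpy as np
s=monitor.read_state(); print({k:np.round(v,3) for k,v in s.items()}); print(manip.hold_point_z)
for n in("top","side"):
    c=viewer.calibration(n); print(n,c)
    p,d=viewer.grab_frame(n); np.save(f"pics/{n}_d.npy",d); np.save(f"pics/{n}_p.npy",p); cv2.imwrite(f"pics/{n}0.png",p[:,:,::-1]); print(d.min(),d.max())
E
```

```text
pics
{'clock': np.float64(0.0), 'joint_pos': array([-1.184,  0.241,  0.004,  1.335, -0.   ,  1.571]), 'dq': array([-0.001,  0.   , -0.001,  0.   , -0.   , -0.001]), 'tau': array([ 0.0000e+00, -3.7232e+01,  2.5241e+01,  1.7000e-02, -0.0000e+00,
       -0.0000e+00]), 'tcp_pos': array([ 0.188, -0.462,  0.23 ]), 'ee_rot': array([-0.001,  0.981,  0.192, -0.   ]), 'wrist_force': array([-0.978,  0.344, -0.16 ]), 'torque': array([-0.005, -0.009, -0.003]), 'grasp_force': np.float64(0.0), 'gripper_width': np.float64(0.997)}
0.0187
top {'vertical_fov': 52.38593586848283, 'cx': 283.75854430343554, 'cy': 213.21002697783732, 'extrinsics': array([[-0.01210035, -0.99923075,  0.0373028 ,  0.03897448],
       [ 0.99820067, -0.00988001,  0.05914232, -0.5391162 ],
       [-0.05872827,  0.03795132,  0.99755235, -0.8591704 ],
       [ 0.        ,  0.        ,  0.        ,  1.        ]])}
0.0 1.7442337
side {'vertical_fov': 53.025366719694546, 'cx': 279.9687946853688, 'cy': 205.01590397546408, 'extrinsics': array([[-0.83917094, -0.5435466 , -0.01868751,  0.49036523],
       [ 0.3870702 , -0.62102221,  0.68154829, -0.20991977],
       [-0.38205861,  0.56470214,  0.73153449, -0.72162895],
       [ 0.        ,  0.        ,  0.        ,  1.        ]])}
0.0 3.362631
```

View pics/top0.png

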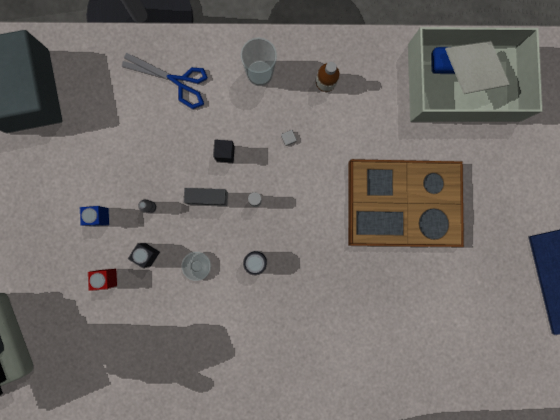

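View pics/side0.png

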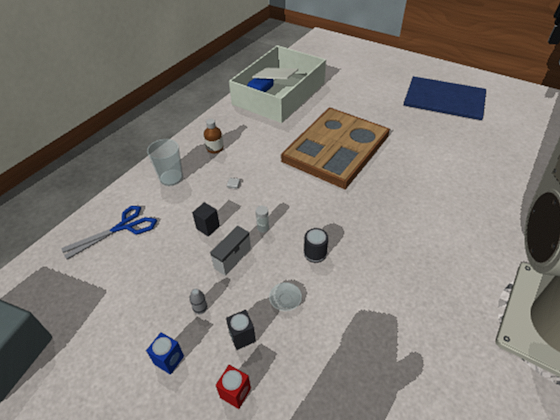

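The top picture shows the objective (147,206), filter block (143,256), condenser (255,263), slide box (206,197), vial (255,199), plain block (224,151) and a glass dish (197,266). In the tray, the square pocket is at (380,182), the small at (433,183), the long at (380,223) and the large at (434,224).

```bash
cat > h.py <<'E'
import numpy as np,cv2
from cell import monitor, viewer, manip
def world(n,d):
    c=viewer.calibration(n); f=d.shape[0]/2/np.tan(np.radians(c["vertical_fov"])/2)
    v,u=np.indices(d.shape); P=np.stack([(u-c["cx"])/f*d,-(v-c["cy"])/f*d,-d],-1)
    E=c["extrinsics"]; W=(P-E[:3,3])@E[:3,:3]; W[d<=0]=np.nan
    return W
def rect(pts):  # m -> centre, size(mm), angle
    (c,s,a)=cv2.minAreaRect((pts*1000).astype(np.float32)); return np.round(c,1),np.round(s,1),round(a,1)
E
cat > m.py <<'E'
from h import *
W={n:world(n,np.load(f"pics/{n}_d.npy")) for n in("top","side")}
for n in W:
    z=W[n][...,2]; print(n,"table z",np.nanmedian(z[(z>-.02)&(z<.012)]))
approx=dict(obj=(147,206),cond=(255,263),filt=(143,256),slide=(206,197),vial=(255,199),plain=(224,151))
for k,(u,v) in approx.items():
    w=W["top"][v-6:v+7,u-6:u+7].reshape(-1,3); c0=np.nanmedian(w,0)
    for n in W:
        p=W[n].reshape(-1,3); r=np.hypot(*(p[:,:2]-c0[:2]).T); q=p[(r<.055)&(p[:,2]>.02)&(p[:,2]<.075)]
        t=q[q[:,2]>np.percentile(q[:,2],98)-.006] if len(q) else q
        print(k,n,np.round(c0*1000,1),len(q),"ztop",np.round(np.percentile(q[:,2],98)*1000,1),"top",rect(t[:,:2]),"all",rect(q[:,:2]))
p=np.load("pics/top_p.npy"); w=W["top"]; z=w[...,2]
sub=np.zeros(z.shape,bool); sub[150:256,342:470]=1
m=sub&(z>.0215)&(z<.032); print("tray",np.nanmedian(z[m]),rect(w[m][:,:2]))
sat=cv2.cvtColor(p,cv2.COLOR_RGB2HSV)[...,1]
for k,(u,v) in dict(square=(380,182),small=(433,183),long=(380,223),large=(434,224)).items():
    g=(sat<70)&sub; nl,lab=cv2.connectedComponents(g.astype(np.uint8)); mm=lab==lab[v,u]
    q=w[mm]; print(k,mm.sum(),np.nanmedian(q[:,2]),np.round(np.nanmean(q,0)*1000,1),rect(q[~np.isnan(q[:,0])][:,:2]))
b=cv2.resize(p[130:300,70:480],None,fx=1.95,fy=1.95,interpolation=cv2.INTER_CUBIC); cv2.imwrite("pics/crop1.png",b[:,:,::-1])
E
python3 m.py
```

```text
top table z -0.0005379673492967745
side table z -0.0011518164967638795
obj top [554.4 302.6  43.3] 170 ztop 57.8 top (array([554.9, 308.1]), array([13.6, 13.5]), 89.7) all (array([556.2, 307.9]), array([25. , 24.6]), 35.4)
obj side [554.4 302.6  43.3] 250 ztop 56.3 top (array([556.7, 309.9]), array([15., 15.]), 16.1) all (array([554.7, 310.4]), array([24.6, 20.6]), 80.6)
cond top [441.1  91.4  54.7] 439 ztop 56.9 top (array([441. ,  93.5]), array([42.7, 42.7]), 89.5) all (array([440.9,  92.6]), array([44.4, 44.2]), 24.4)
cond side [441.1  91.4  54.7] 584 ztop 55.6 top (array([441.9,  94. ]), array([44.1, 44.6]), 53.3) all (array([442. ,  94.1]), array([44.8, 45.1]), 79.0)
filt top [457.6 306.3  54.2] 461 ztop 56.7 top (array([458.4, 312.1]), array([36.2, 36. ]), 58.2) all (array([458.5, 312.2]), array([36.5, 36.1]), 58.1)
filt side [457.6 306.3  54.2] 675 ztop 55.7 top (array([459.9, 313.1]), array([35.8, 37.1]), 58.2) all (array([459.9, 313.3]), array([36.9, 37.4]), 57.7)
slide top [570.5 185.8  53.6] 703 ztop 56.4 top (array([572.9, 189.7]), array([79.1, 30.2]), 87.6) all (array([5
[... 622 characters left out ...]
153.8]), array([36.2, 36.7]), 85.7)
plain side [661.  150.5  53.4] 485 ztop 54.4 top (array([666.6, 154.6]), array([37.9, 38.2]), 85.1) all (array([666.5, 154.7]), array([38.2, 38.4]), 86.0)
tray 0.024428859920890576 (array([ 557.8, -219.1]), array([235.2, 178.1]), 88.6)
square 643 0.018980302551014263 [ 602.2 -165.1   19. ] (array([ 602.5, -165.5]), array([53. , 51.9]), 88.9)
small 319 0.018875740702592993 [ 599.2 -277.9   18.9] (array([ 599.1, -278. ]), array([39.3, 42. ]), 86.0)
long 1069 0.019019008177695126 [ 517.5 -163.    19. ] (array([ 518.2, -163.6]), array([95.1, 47.3]), 89.3)
large 699 0.018920491251725645 [ 514.9 -275.7   18.9] (array([ 515.1, -275.3]), array([61.3, 60. ]), 89.3)
```

{"method": "play_rows", "body": {
  "moves": [-1,0,0,0,-8.5,-1,0,0,0,-8.5,-1,0,0,0,-8.5,-1,0,0,0,-8.5,-1,0,0,0,-8.5,-1,0,0,0,-8.5,-1,0,0,0,-8.5,-1,0,0,0,-8.5,-1,3.5,2,0,0,-1,4,2,0,0],
  "grip_force": 40
}}

```text
clock: 1.1
tcp_pos: [0.2283, -0.3877, 0.2304]
ee_rot: [-0.001, 0.707, 0.707, 0.0]
wrist_force: [1.0, 0.1, 0.1]
gripper_width: 1.001
grasp_force: 0.0
```

View pics/crop1.png

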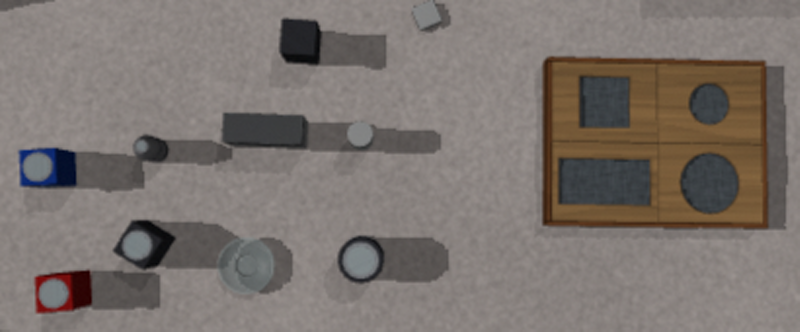

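The crop confirms it: the windowed dark block is at crop (140,243), the plain one at (300,40), the objective at (150,148) and the vial at (360,133). A glass dish stands at (245,265).

{"method": "play_rows", "body": {
  "moves": [-1,4,2,0,0,-1,4,2,0,0,-1,4,2,0,0,-1,4,2,0,0,-1,4,2,0,0,-1,4,2,0,0,-1,4,2,0,0,-1,4,2,0,0,-1,4,2,0,0,-1,4,2,0,0]
}}

```text
clock: 2.1
tcp_pos: [0.4275, 0.0145, 0.2311]
ee_rot: [-0.0, 0.706, 0.708, -0.0]
wrist_force: [0.3, 0.1, 1.3]
gripper_width: 0.999
grasp_force: 0.0
```

{"method": "play_rows", "body": {
  "moves": [-1,4,1.8,0,0,-1,4,1.8,0,0,-1,4,1.8,0,0,-1,4,1.8,1,0,-1,4,1.8,2,0,-1,4,1.8,2,0,-1,3,1,2,0,-1,2,1,2,0,-1,0,0,0,0,-1,0,0,0,0]
}}

```text
clock: 3.1
tcp_pos: [0.5535, 0.3028, 0.1399]
ee_rot: [-0.0, 0.706, 0.708, -0.002]
wrist_force: [0.6, 0.1, -1.2]
gripper_width: 1.003
grasp_force: 0.0
```

{"method": "play_rows", "body": {
  "moves": [-0.2,0.6,0.2,0,0,-0.2,0,0,2,0,-0.2,0,0,2.5,0,-0.2,0,0,2.5,0,-0.2,0,0,2,0,-0.2,0,0,2,0,-0.2,0,0,1,0,-0.2,0,0,0.8,0,-0.2,0,0,0,0,-0.2,0,0,0,0]
}}

```text
clock: 4.1
tcp_pos: [0.5572, 0.3092, 0.0144]
ee_rot: [0.0, 0.706, 0.708, 0.001]
wrist_force: [0.8, 0.4, -0.3]
gripper_width: 0.601
grasp_force: 0.0
```

```bash
python3 - <<'E'
from h import *
p,d=viewer.grab_frame("side"); cv2.imwrite("pics/side1.png",cv2.resize(p[200:400,80:360],None,fx=2.8,fy=2.8)[:,:,::-1])
E
```

```text
(no output)
```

View pics/side1.png

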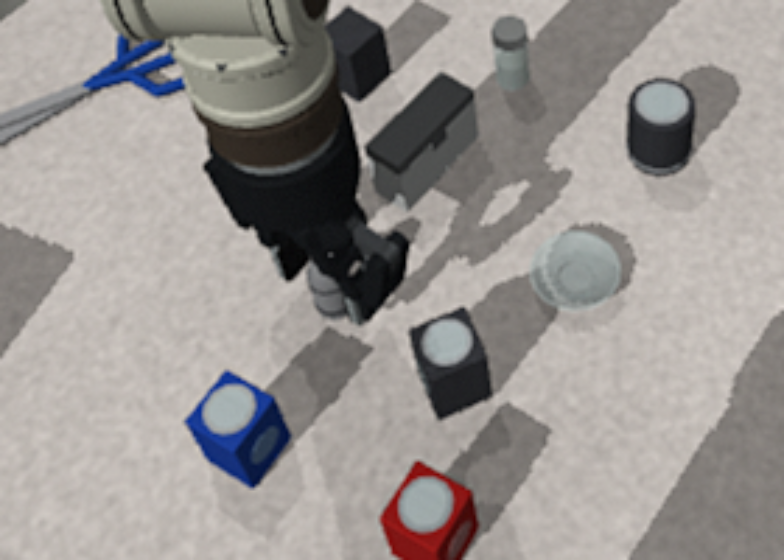

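The side crop shows the fingers astride the objective (330,285) and clear of their neighbours. I'll close and lift.

{"method": "play_rows", "body": {
  "moves": [-0.2,0,0,0.3,0,1,0,0,0,0,1,0,0,0,0,1,0,0,0,0,1,0,0,0,0,1,0,0,0,0,1,0,0,0,0,1,0,0,0,0,1,0,0,0,0,1,0,0,0,0],
  "grip_force": 40
}}

```text
clock: 5.15
tcp_pos: [0.5567, 0.3092, 0.0107]
ee_rot: [0.0, 0.706, 0.708, 0.0]
wrist_force: [-0.3, -0.3, 4.6]
gripper_width: 0.292
grasp_force: 39.7
```

{"method": "play_rows", "body": {
  "moves": [1,0,0,-0.5,0,1,0,0,-1,0,1,0,0,-2,0,1,0,0,-3,0,1,0,0,-3,0,1,0,0,-3,0,1,-1,0,-1.5,0,1,-2,0,0,0,1,-3,0,0,0,1,-4,0,0,0]
}}

```text
clock: 6.15
tcp_pos: [0.5561, 0.2084, 0.1497]
ee_rot: [-0.0, 0.705, 0.709, -0.0]
wrist_force: [0.5, -0.2, -1.8]
gripper_width: 0.293
grasp_force: 39.4
```

{"method": "play_rows", "body": {
  "moves": [1,-4,0.4,0,0,1,-4,0.4,0,0,1,-4,0.4,0,0,1,-4,0.4,0,0,1,-4,0.4,0,0,1,-4,0.4,0,0,1,-4,0.4,0,0,1,-4,0.4,0,0,1,-4,0.4,0,0,1,-4,0.4,0,0]
}}

```text
clock: 7.15
tcp_pos: [0.5966, -0.193, 0.1495]
ee_rot: [-0.001, 0.706, 0.708, -0.001]
wrist_force: [0.0, -0.2, -1.0]
gripper_width: 0.293
grasp_force: 39.4
```

{"method": "play_rows", "body": {
  "moves": [1,-3.5,0.3,0,0,1,-2.5,0,0,0,1,-1.5,0,0,0,1,-0.8,0,1,0,1,0,0,2,0,1,0,0,2,0,1,0,0,1,0,1,0,0,1,0,1,0,0,0,0,1,0,0,0,0]
}}

```text
clock: 8.15
tcp_pos: [0.6014, -0.2736, 0.0807]
ee_rot: [0.0, 0.706, 0.708, 0.0]
wrist_force: [-0.4, 0.7, -1.7]
gripper_width: 0.292
grasp_force: 39.4
```

{"method": "play_rows", "body": {
  "moves": [1,-0.4,-0.2,0,0,1,0,0,1.5,0,1,0,0,1.5,0,1,0,0,1,0,1,0,0,0.5,0,1,0,0,0.3,0,1,0,0,0.1,0,1,0,0,0.1,0,1,0,0,0,0,1,0,0,0,0]
}}

```text
clock: 9.15
tcp_pos: [0.5994, -0.278, 0.0308]
ee_rot: [0.0, 0.706, 0.708, 0.0]
wrist_force: [-0.2, -0.3, -1.2]
gripper_width: 0.292
grasp_force: 39.4
```

{"method": "play_rows", "body": {
  "moves": [1,0,0,0.05,0,1,0,0,0.05,0,1,0,0,0.05,0,1,0,0,0,0,1,0,0,0,0,0.35,0,0,0,0,0.2,0,0,0,0,0,0,0,0,0,-0.1,0,0,0,0,-0.1,0,0,0,0]
}}

```text
clock: 10.15
tcp_pos: [0.599, -0.2779, 0.0285]
ee_rot: [-0.0, 0.706, 0.708, -0.0]
wrist_force: [-0.5, -0.1, -0.1]
gripper_width: 0.553
grasp_force: 0.0
```

{"method": "play_rows", "body": {
  "moves": [-0.1,0,0,-0.5,0,-0.1,0,0,-1,0,-0.1,0,0,-2,0,-0.1,0,0,-3,0,-0.1,0,0,-3,0,-0.1,0,0,-2,0,-0.2,3,-1,0,0,-0.3,4,-1.5,0,0,-0.3,4,-1.5,0,0,-0.4,4,-1.5,0,0]
}}

```text
clock: 11.15
tcp_pos: [0.5433, -0.1269, 0.145]
ee_rot: [0.001, 0.706, 0.708, 0.001]
wrist_force: [0.2, -0.1, 0.1]
gripper_width: 0.698
grasp_force: 0.0
```

```bash
python3 - <<'E'
from h import *
p,d=viewer.grab_frame("side"); cv2.imwrite("pics/side2.png",cv2.resize(p[70:330,220:460],None,fx=2.3,fy=2.3)[:,:,::-1])
E
```

```text
(no output)
```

View pics/side2.png

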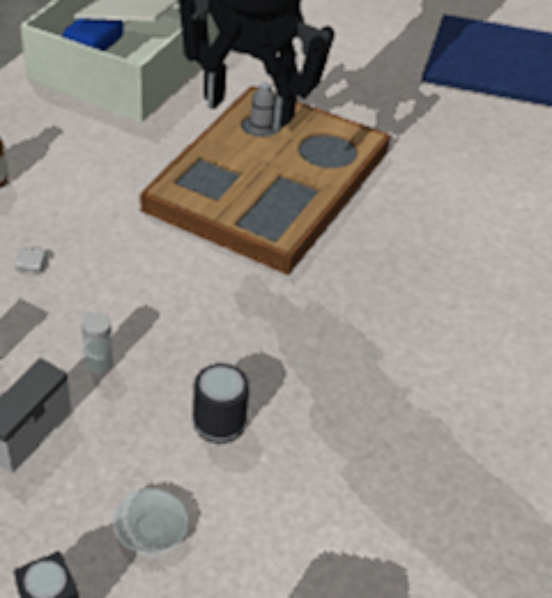

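The side crop shows the objective upright in the small pocket (263,110). Next, the condenser.

{"method": "play_rows", "body": {
  "moves": [-0.6,4,-1.6,0,0,-0.8,4,-1.8,0,0,-0.8,4,-1.8,0,0,-0.8,4,-1.8,0,0,-0.8,3,-1.5,0,0,-0.8,2,-1,0,0,-0.8,0.5,0,2,0,-0.8,0,0,2,0,-0.8,0,0,0,0,-0.8,0,0,0,0]
}}

```text
clock: 12.2
tcp_pos: [0.4483, 0.0866, 0.1046]
ee_rot: [0.0, 0.706, 0.708, 0.0]
wrist_force: [-0.2, -0.1, 0.3]
gripper_width: 0.902
grasp_force: 0.0
```

{"method": "play_rows", "body": {
  "moves": [-0.8,0.7,-0.7,0,0,-0.8,0,0,1,0,-0.8,0,0,2,0,-0.8,0,0,2,0,-0.8,0,0,2,0,-0.8,0,0,1.2,0,-0.8,0,0,0.8,0,-0.8,0,0,0.2,0,-0.8,0,0,0,0,-0.8,0,0,0,0]
}}

```text
clock: 13.2
tcp_pos: [0.4417, 0.0938, 0.0124]
ee_rot: [0.0, 0.706, 0.708, 0.001]
wrist_force: [1.1, 0.5, 0.6]
gripper_width: 0.898
grasp_force: 0.0
```

{"method": "play_rows", "body": {
  "moves": [0,0,0,0,0,0.4,0,0,0,0,1,0,0,0,0,1,0,0,0,0,1,0,0,0,0,1,0,0,0,0,1,0,0,0,0,1,0,0,0,0,1,0,0,0,0,1,0,0,0,0],
  "grip_force": 50
}}

```text
clock: 14.2
tcp_pos: [0.4417, 0.0937, 0.0126]
ee_rot: [0.0, 0.706, 0.708, 0.001]
wrist_force: [-0.4, 0.4, 5.8]
gripper_width: 0.531
grasp_force: 50.7
```

{"method": "play_rows", "body": {
  "moves": [1,0,0,-0.5,0,1,0,0,-1,0,1,0,0,-2,0,1,0,0,-3,0,1,0,0,-3,0,1,-1,0,-3,0,1,-2,0.5,-1.2,0,1,-3,1,0,0,1,-4,1,0,0,1,-4,1,0,0]
}}

```text
clock: 15.2
tcp_pos: [0.4764, -0.0472, 0.1495]
ee_rot: [0.0, 0.706, 0.709, 0.0]
wrist_force: [0.7, -1.0, -2.6]
gripper_width: 0.529
grasp_force: 51.5
```

{"method": "play_rows", "body": {
  "moves": [1,-4,1,0,0,1,-4,1,0,0,1,-4,1,0,0,1,-4,0.9,0,0,1,-3,0,0,0,1,-2,0,0,0,1,-1,0,1,0,1,-0.5,0,2,0,1,0,0,2,0,1,0,0,0,0]
}}

```text
clock: 16.2
tcp_pos: [0.5131, -0.2691, 0.095]
ee_rot: [-0.004, 0.706, 0.708, -0.001]
wrist_force: [-0.3, 0.7, -1.8]
gripper_width: 0.53
grasp_force: 51.6
```

{"method": "play_rows", "body": {
  "moves": [1,-0.6,0.2,0,0,1,0,0,1,0,1,0,0,1.5,0,1,0,0,1.5,0,1,0,0,1,0,1,0,0,0.5,0,1,0,0,0.4,0,1,0,0,0.1,0,1,0,0,0.1,0,1,0,0,0,0]
}}

```text
clock: 17.2
tcp_pos: [0.5184, -0.2773, 0.0382]
ee_rot: [0.0, 0.706, 0.708, 0.0]
wrist_force: [-0.1, -0.7, -2.4]
gripper_width: 0.524
grasp_force: 51.7
```

{"method": "play_rows", "body": {
  "moves": [1,0.2,-0.3,0,0,1,0,0,0.2,0,1,0,0,0.2,0,1,0,0,0.1,0,1,0,0,0.05,0,1,0,0,0.05,0,1,0,0,0,0,1,0,0,0,0,1,0,0,0,0,1,0,0,0,0]
}}

```text
clock: 18.2
tcp_pos: [0.5151, -0.2752, 0.0318]
ee_rot: [0.0, 0.706, 0.708, 0.0]
wrist_force: [0.5, 0.7, -2.3]
gripper_width: 0.526
grasp_force: 51.8
```

{"method": "play_rows", "body": {
  "moves": [1,0,0,0.05,0,1,0,0,0.05,0,1,0,0,0,0,1,0,0,0,0,-0.05,0,0,0,0,-0.1,0,0,0,0,-0.2,0,0,0,0,-0.3,0,0,0,0,-0.4,0,0,0,0,-0.4,0,0,0,0]
}}

```text
clock: 19.2
tcp_pos: [0.5151, -0.2752, 0.0306]
ee_rot: [-0.0, 0.706, 0.708, -0.0]
wrist_force: [-0.6, -0.6, -0.1]
gripper_width: 0.704
grasp_force: 0.0
```

{"method": "play_rows", "body": {
  "moves": [-0.4,0,0,-0.5,0,-0.4,0,0,-1,0,-0.4,0,0,-2,0,-0.4,0,0,-3,0,-0.4,0,0,-3,0,-0.4,0,0,-2,0,-0.4,3,0,0,0,-0.4,4,0,0,0,-0.4,4,0,0,0,-0.4,4,0,0,0]
}}

```text
clock: 20.2
tcp_pos: [0.5148, -0.124, 0.147]
ee_rot: [0.001, 0.706, 0.708, 0.001]
wrist_force: [0.1, 0.9, -0.0]
gripper_width: 0.697
grasp_force: 0.0
```

```bash
python3 - <<'E'
from h import *
p,d=viewer.grab_frame("side"); cv2.imwrite("pics/side3.png",cv2.resize(p[70:330,220:460],None,fx=2.3,fy=2.3)[:,:,::-1])
E
```

```text
(no output)
```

View pics/side3.png

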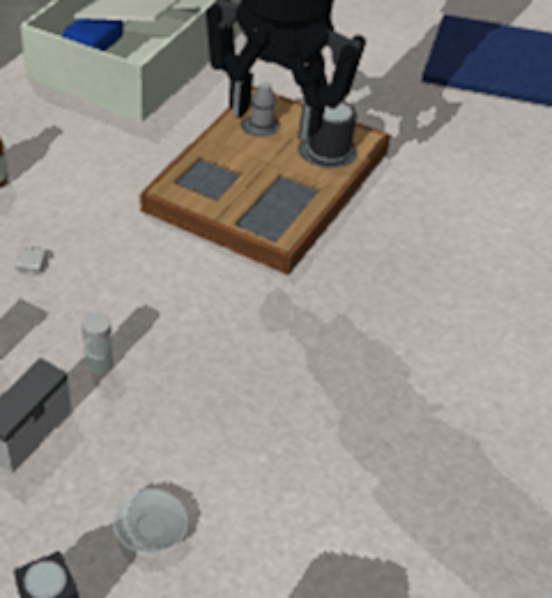

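The condenser (332,130) and the objective (263,110) both stand upright in their pockets. Next, the filter block, approached at closing angle 58°.

{"method": "play_rows", "body": {
  "moves": [-0.4,4,-0.5,0,0,-0.4,4,-0.5,0,0,-0.4,4,-0.5,0,0,-0.4,4,-0.5,0,0,-0.4,4,-0.5,0,0,-0.4,4,-0.5,0,0,-0.4,4,-0.5,0,0,-0.4,4,-0.6,0,0,-0.4,4,-0.5,0,0,-0.4,4,-0.5,0,0]
}}

```text
clock: 21.25
tcp_pos: [0.4625, 0.2764, 0.147]
ee_rot: [0.0, 0.706, 0.708, 0.001]
wrist_force: [-0.2, 0.1, -0.3]
gripper_width: 0.698
grasp_force: 0.0
```

{"method": "play_rows", "body": {
  "moves": [-0.4,2.5,-0.4,0,0,-0.5,1.3,-0.1,0,0,-0.5,0,0,0,-8.3,-0.5,0,0,0,-8.3,-0.5,0,0,0,-8.3,-0.5,0,0,0,-8.3,-0.5,0,0,0,-8.3,-0.5,0,0,0,-8.3,-0.5,0,0,0,-8.2,-0.5,0,0,0,0]
}}

```text
clock: 22.25
tcp_pos: [0.4579, 0.3119, 0.1464]
ee_rot: [0.0, 0.275, 0.961, 0.0]
wrist_force: [-0.3, 0.1, 0.1]
gripper_width: 0.749
grasp_force: 0.0
```

```bash
cat > d.py <<'E'
import sys; from h import *
from scipy.spatial.transform import Rotation as R
s=monitor.read_state(); q=s["ee_rot"]; r=R.from_quat([q[1],q[2],q[3],q[0]]); M=r.as_matrix()
t=np.array([float(a) for a in sys.argv[1:4]])/1000
print("tool cm",np.round(M.T@(t-s["tcp_pos"])*100,2),"phi",np.degrees(np.arctan2(M[1,1],M[0,1])),"pos",s["tcp_pos"],"q6",s["joint_pos"][5])
E
python3 d.py 459.2 312.7 12
```

```text
tool cm [-0.06  0.13 13.44] phi 58.07999005989976 pos [0.45792015 0.31188156 0.14637469] q6 1.1552259565813787
```

{"method": "play_rows", "body": {
  "moves": [-0.5,-0.1,0.1,1,0,-0.5,0,0,2,0,-0.5,0,0,2.5,0,-0.5,0,0,2.5,0,-0.5,0,0,2,0,-0.5,0,0,1.6,0,-0.5,0,0,1,0,-0.5,0,0,0.6,0,-0.5,0,0,0.2,0,-0.5,0,0,0,0]
}}

```text
clock: 23.25
tcp_pos: [0.4591, 0.3132, 0.0121]
ee_rot: [0.0, 0.275, 0.962, 0.0]
wrist_force: [0.4, 0.4, -0.2]
gripper_width: 0.75
grasp_force: 0.0
```

{"method": "play_rows", "body": {
  "moves": [0,0,0,0,0,0.2,0,0,0,0,1,0,0,0,0,1,0,0,0,0,1,0,0,0,0,1,0,0,0,0,1,0,0,0,0,1,0,0,0,0,1,0,0,0,0,1,0,0,0,0],
  "grip_force": 50
}}

```text
clock: 24.25
tcp_pos: [0.4595, 0.3135, 0.0127]
ee_rot: [0.001, 0.274, 0.962, 0.001]
wrist_force: [-0.6, 0.3, 5.8]
gripper_width: 0.415
grasp_force: 50.7
```

{"method": "play_rows", "body": {
  "moves": [1,0,0,-0.5,0,1,0,0,-1,0,1,0,0,-2,0,1,0,0,-3,0,1,0,0,-3,4,1,0,0,-3,8.5,1,0,0,-1.3,8.5,1,0,0,0,8.5,1,0,0,0,8.5,1,0,0,0,8.5]
}}

```text
clock: 25.25
tcp_pos: [0.4585, 0.3129, 0.1503]
ee_rot: [-0.0, 0.634, 0.773, -0.0]
wrist_force: [0.2, -0.2, -1.0]
gripper_width: 0.416
grasp_force: 50.2
```

{"method": "play_rows", "body": {
  "moves": [1,0,0,0,8.5,1,0,0,0,4.5,1,-1,0.5,0,0,1,-2.5,1,0,0,1,-4,1.2,0,0,1,-4,1.2,0,0,1,-4,1.2,0,0,1,-4,1.2,0,0,1,-4,1.2,0,0,1,-4,1.2,0,0]
}}

```text
clock: 26.25
tcp_pos: [0.5393, 0.0336, 0.1501]
ee_rot: [0.0, 0.715, 0.699, -0.0]
wrist_force: [-0.5, 0.7, -2.4]
gripper_width: 0.408
grasp_force: 50.2
```

```bash
python3 d.py 602.8 -164.8 32
```

```text
tool cm [-19.69   6.78  11.81] phi -1.2482520799726793 pos [0.53930393 0.03357128 0.15008219] q6 1.654901899225561
```

{"method": "play_rows", "body": {
  "moves": [1,-4,1.4,0,0,1,-4,1.4,0,0,1,-4,1.4,0,0,1,-3.5,1.2,0,0,1,-2.5,0.8,0,0,1,-1.3,0.4,0,0,1,0,0,2,0,1,0,0,2,0,1,0,0,1,0,1,0,0,0,0]
}}

```text
clock: 27.25
tcp_pos: [0.5991, -0.1577, 0.0979]
ee_rot: [-0.002, 0.715, 0.699, -0.001]
wrist_force: [0.3, -0.4, -1.5]
gripper_width: 0.421
grasp_force: 50.2
```

```bash
python3 d.py 602.8 -164.8 31.5
```

```text
tool cm [-0.71  0.42  6.64] phi -1.2699041715580828 pos [ 0.59906612 -0.15766192  0.0979143 ] q6 1.3355719762066127
```

{"method": "play_rows", "body": {
  "moves": [1,-0.6,0.2,0,0,1,0,0,1,0,1,0,0,1.5,0,1,0,0,1.5,0,1,0,0,1,0,1,0,0,0.4,0,1,0,0,0.3,0,1,0,0,0,0,1,0,0,0,0,1,0,0,0,0]
}}

```text
clock: 28.25
tcp_pos: [0.6032, -0.1646, 0.0435]
ee_rot: [0.001, 0.715, 0.699, 0.0]
wrist_force: [-0.3, -0.1, -2.0]
gripper_width: 0.415
grasp_force: 50.2
```

```bash
python3 d.py 602.8 -164.8 31.7
```

```text
tool cm [-0.02 -0.04  1.18] phi -1.3371960955915976 pos [ 0.60322038 -0.16460106  0.04353117] q6 1.32775228752095
```

{"method": "play_rows", "body": {
  "moves": [1,0,0,0.4,0,1,0,0,0.3,0,1,0,0,0.2,0,1,0,0,0.1,0,1,0,0,0.1,0,1,0,0,0.05,0,1,0,0,0.05,0,1,0,0,0,0,1,0,0,0,0,1,0,0,0,0]
}}

```text
clock: 29.25
tcp_pos: [0.6025, -0.1644, 0.0318]
ee_rot: [0.0, 0.715, 0.699, 0.0]
wrist_force: [-2.9, 0.4, 6.8]
gripper_width: 0.415
grasp_force: 51.0
```

{"method": "play_rows", "body": {
  "moves": [1,0,0,0.05,0,1,0,0,0.05,0,1,0,0,0,0,1,0,0,0,0,0.18,0,0,0,0,0.1,0,0,0,0,0,0,0,0,0,-0.1,0,0,0,0,-0.2,0,0,0,0,-0.2,0,0,0,0]
}}

```text
clock: 30.25
tcp_pos: [0.6027, -0.1645, 0.0295]
ee_rot: [-0.0, 0.715, 0.699, -0.0]
wrist_force: [0.6, 0.6, -0.8]
gripper_width: 0.602
grasp_force: 0.0
```

{"method": "play_rows", "body": {
  "moves": [-0.2,0,0,-0.5,0,-0.2,0,0,-1,0,-0.2,0,0,-2,0,-0.2,0,0,-3,0,-0.2,0,0,-3,0,-0.2,0,0,-2,0,-0.2,3,0,0,0,-0.2,4,0,0,0,-0.2,4,0,0,0,-0.2,4,0,0,0]
}}

```text
clock: 31.25
tcp_pos: [0.6064, -0.0134, 0.1461]
ee_rot: [0.001, 0.716, 0.699, 0.001]
wrist_force: [0.3, -0.7, -0.8]
gripper_width: 0.595
grasp_force: 0.0
```

```bash
python3 d.py 573.4 190.2 12; python3 - <<'E'
from h import *
p,d=viewer.grab_frame("side"); cv2.imwrite("pics/side4.png",cv2.resize(p[70:330,220:460],None,fx=2.3,fy=2.3)[:,:,::-1])
E
```

```text
tool cm [20.27 -3.82 13.41] phi -1.3848985547453156 pos [ 0.60643127 -0.01336316  0.14614217] q6 1.5729033662124743
```

View pics/side4.png

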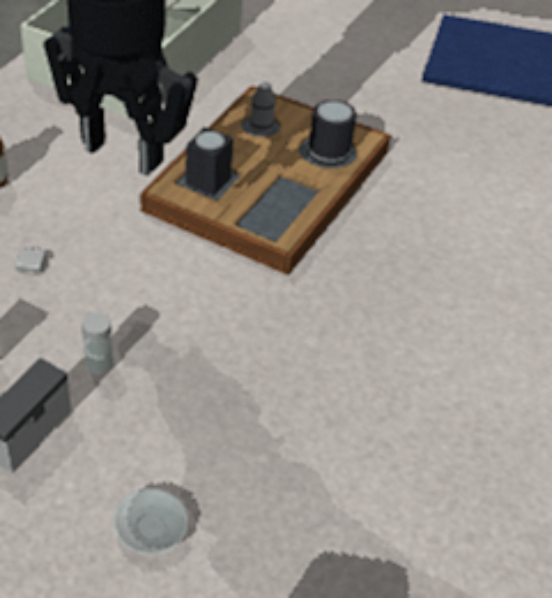

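The filter block (209,160), condenser and objective all stand upright in their pockets. Next, the slide box.

{"method": "play_rows", "body": {
  "moves": [-0.2,4,-0.8,0,1,-0.2,4,-0.8,0,0,-0.2,4,-0.8,0,0,-0.2,4,-0.8,0,0,-0.2,3,-0.5,0,0,-0.2,1.2,0,0,0,-0.2,0,0,2,0,-0.2,0,0,2,0,-0.2,0,0,0,0,-0.2,0,0,0,0]
}}

```text
clock: 32.3
tcp_pos: [0.5769, 0.188, 0.1052]
ee_rot: [0.0, 0.722, 0.692, -0.0]
wrist_force: [-0.1, -0.5, -0.0]
gripper_width: 0.606
grasp_force: 0.0
```

```bash
python3 d.py 573.4 190.2 12
```

```text
tool cm [ 0.21 -0.36  9.32] phi -2.3879113301637878 pos [0.57691753 0.18800602 0.10518447] q6 1.9276235971628235
```

{"method": "play_rows", "body": {
  "moves": [-0.25,0.2,-0.4,0,0,-0.25,0,0,1,0,-0.25,0,0,2,0,-0.25,0,0,2,0,-0.25,0,0,2,0,-0.25,0,0,1.3,0,-0.25,0,0,0.7,0,-0.25,0,0,0.2,0,-0.25,0,0,0,0,-0.25,0,0,0,0]
}}

```text
clock: 33.3
tcp_pos: [0.5737, 0.1912, 0.0138]
ee_rot: [0.0, 0.721, 0.693, 0.001]
wrist_force: [-0.6, -0.6, -0.3]
gripper_width: 0.626
grasp_force: 0.0
```

{"method": "play_rows", "body": {
  "moves": [0.1,0,0,0,0,0.2,0,0,0,0,1,0,0,0,0,1,0,0,0,0,1,0,0,0,0,1,0,0,0,0,1,0,0,0,0,1,0,0,0,0,1,0,0,0,0,1,0,0,0,0]
}}

```text
clock: 34.3
tcp_pos: [0.5735, 0.1911, 0.0136]
ee_rot: [0.0, 0.721, 0.693, 0.001]
wrist_force: [0.0, -0.3, 5.6]
gripper_width: 0.344
grasp_force: 50.2
```

{"method": "play_rows", "body": {
  "moves": [1,0,0,-0.5,0,1,0,0,-1,0,1,0,0,-2,0,1,0,0,-3,0,1,0,0,-3,0,1,0,0,-3,0,1,0,0,-1.3,0,1,0,0,0,-0.9,1,-1,0,0,0,1,-2.5,0,0,0]
}}

```text
clock: 35.3
tcp_pos: [0.5705, 0.1563, 0.1483]
ee_rot: [-0.001, 0.715, 0.699, -0.002]
wrist_force: [0.0, -0.9, -2.1]
gripper_width: 0.345
grasp_force: 49.6
```

```bash
python3 d.py 518.5 -163 32
```

```text
tool cm [-32.02  -4.45  11.67] phi -1.2604592828501564 pos [0.57047946 0.15627554 0.14829611] q6 1.8600087809495867
```

{"method": "play_rows", "body": {
  "moves": [1,-4,-0.6,0,0,1,-4,-0.6,0,0,1,-4,-0.6,0,0,1,-4,-0.6,0,0,1,-4,-0.6,0,0,1,-4,-0.6,0,0,1,-3.5,-0.5,0,0,1,-2.5,-0.3,0,0,1,-1.5,0,0,0,1,0,0,1,0]
}}

```text
clock: 36.3
tcp_pos: [0.52, -0.16, 0.1402]
ee_rot: [0.0, 0.717, 0.697, 0.0]
wrist_force: [1.0, 0.3, -1.4]
gripper_width: 0.345
grasp_force: 49.6
```

{"method": "play_rows", "body": {
  "moves": [1,0,0,2,0,1,0,0,2,0,1,0,0,1,0,1,0,0,0,0,1,0,0,0,0,1,0,0,0,0,1,0,0,0,0,1,0,0,0,0,1,0,0,0,0,1,0,0,0,0]
}}

```text
clock: 37.3
tcp_pos: [0.5202, -0.158, 0.0911]
ee_rot: [0.0, 0.716, 0.698, 0.0]
wrist_force: [0.3, -0.2, -1.0]
gripper_width: 0.348
grasp_force: 49.6
```

```bash
python3 d.py 518.5 -163 32.6
```

```text
tool cm [-0.5  -0.16  5.85] phi -1.4468484231397816 pos [ 0.52018688 -0.15801245  0.09107344] q6 1.301139149590975
```

{"method": "play_rows", "body": {
  "moves": [1,-0.5,-0.2,0,0,1,0,0,1,0,1,0,0,1.5,0,1,0,0,1.2,0,1,0,0,0.8,0,1,0,0,0.6,0,1,0,0,0.3,0,1,0,0,0.2,0,1,0,0,0,0,1,0,0,0,0]
}}

```text
clock: 38.3
tcp_pos: [0.5183, -0.163, 0.0352]
ee_rot: [0.0, 0.716, 0.698, 0.0]
wrist_force: [-0.3, 0.2, -1.7]
gripper_width: 0.346
grasp_force: 49.6
```

```bash
python3 d.py 518.5 -163 32.6
```

```text
tool cm [-0.    0.02  0.26] phi -1.4340106759790767 pos [ 0.51833757 -0.16295042  0.03520899] q6 1.2912408605672443
```

{"method": "play_rows", "body": {
  "moves": [1,0,0,0.1,0,1,0,0,0.1,0,1,0,0,0.05,0,1,0,0,0.05,0,1,0,0,0,0,1,0,0,0,0,1,0,0,0,0,1,0,0,0,0,1,0,0,0,0,1,0,0,0,0]
}}

```text
clock: 39.3
tcp_pos: [0.5181, -0.1629, 0.0325]
ee_rot: [0.0, 0.716, 0.698, 0.0]
wrist_force: [-3.6, 1.2, 5.6]
gripper_width: 0.347
grasp_force: 50.4
```

Contact at the floor (5.6 N). I'll release, rise and look.

{"method": "play_rows", "body": {
  "moves": [1,0,0,0.05,0,1,0,0,0,0,0.33,0,0,0,0,0.25,0,0,0,0,0.15,0,0,0,0,0.05,0,0,0,0,0,0,0,0,0,0,0,0,0,0,0,0,0,-0.3,0,0,0,0,-0.7,0]
}}

```text
clock: 40.3
tcp_pos: [0.5174, -0.1627, 0.041]
ee_rot: [-0.001, 0.716, 0.698, -0.0]
wrist_force: [-0.8, -0.3, -0.1]
gripper_width: 0.501
grasp_force: 0.0
```

{"method": "play_rows", "body": {
  "moves": [0,0,0,-1,0,0,0,0,-2,0,0,0,0,-3,0,0,0,0,-3,0,0,0,0,-3,0,0,0,-3,0,0,0,0,-4,0,0,0,0,-4,0,0,0,0,-4,0,0,0,0,-4,0,0]
}}

```text
clock: 41.3
tcp_pos: [0.3267, -0.158, 0.1622]
ee_rot: [0.001, 0.716, 0.698, 0.0]
wrist_force: [-0.8, -0.0, -0.1]
gripper_width: 0.502
grasp_force: 0.0
```

{"method": "play_rows", "body": {
  "moves": [0,3,-2,0,0,0,4,0,0,0,0,4,0,0,0,0,4,0,0,0,0,4,0,0,0,0,4,0,0,0,0,3,0,0,0,0,0,0,0,0,0,0,0,0,0,0,0,0,0,0]
}}

```text
clock: 42.3
tcp_pos: [0.3145, 0.1017, 0.1617]
ee_rot: [0.0, 0.716, 0.698, 0.0]
wrist_force: [0.9, -0.3, -0.9]
gripper_width: 0.5
grasp_force: 0.0
```

```bash
python3 - <<'E'
from h import *
ims=[]
for n in("top","side"):
    p,d=viewer.grab_frame(n); np.save(f"pics/{n}_d2.npy",d)
    ims.append(p)
    p=world(n,d).reshape(-1,3)
    for k,c in dict(obj=(599,-278),cond=(515,-275),filt=(602.6,-164.5),slide=(518.3,-163),vial=(567,93),plain=(666,154)).items():
        r=np.hypot(*(p[:,:2]-np.array(c)/1000).T); q=p[(r<.05)&(p[:,2]>.034)&(p[:,2]<.1)]
        zt=np.percentile(q[:,2],98); print(n,k,"ztop",round(zt*1000,1),rect(q[q[:,2]>zt-.006][:,:2]), "all", rect(q[:,:2]))
a=cv2.resize(ims[0][120:290,330:490],None,fx=2.4,fy=2.4); b=cv2.resize(ims[1][90:260,190:400],None,fx=1.9,fy=2.4)
cv2.imwrite("pics/fin.png",np.hstack([a,b])[:,:,::-1])
E
```

```text
top obj ztop 76.6 (array([ 597.1, -276.9]), array([12.7, 13.6]), 86.3) all (array([ 597.1, -275.9]), array([25.9, 22.7]), 23.5)
top cond ztop 75.9 (array([ 514.2, -274.9]), array([44.8, 42.9]), 88.8) all (array([ 513.6, -274.8]), array([45.1, 44.6]), 59.4)
top filt ztop 75.6 (array([ 600.7, -164.4]), array([36.5, 35.7]), 88.4) all (array([ 600.7, -163.9]), array([37.3, 36. ]), 89.7)
top slide ztop 75.0 (array([ 516.3, -163.5]), array([80.3, 29.1]), 89.4) all (array([ 516.6, -163.6]), array([80.1, 29.6]), 88.6)
top vial ztop 58.3 (array([566.5,  92.3]), array([23.8, 23.6]), 43.4) all (array([566.3,  92.1]), array([24.4, 23.6]), 43.4)
top plain ztop 56.3 (array([665.4, 153.9]), array([36.1, 36.4]), 85.8) all (array([665.4, 153.8]), array([36.2, 36.3]), 85.3)
side obj ztop 74.0 (array([ 599.2, -275.8]), array([14.4, 15.7]), 61.4) all (array([ 597.6, -273.5]), array([24. , 22.6]), 54.8)
side cond ztop 74.3 (array([ 515.3, -275.5]), array([43.6, 46.2]), 22.7) all (array([ 515.4, -274.2]), array([44.6, 48.5]), 11.1)
side filt ztop 74.2 (array([ 603.1, -163.2]), array([40.6, 36.6]), 87.6) all (array([ 602.7, -163.1]), array([40.6, 37.1]), 88.0)
side slide ztop 73.5 (array([ 518.4, -163.2]), array([82.5, 30.7]), 87.5) all (array([ 518.1, -162.7]), array([83.2, 31.4]), 88.0)
side vial ztop 56.3 (array([568. ,  93.6]), array([24.4, 25.1]), 33.3) all (array([568.2,  93.9]), array([25. , 25.3]), 33.2)
side plain ztop 54.3 (array([666.7, 155.4]), array([36.6, 37.2]), 85.4) all (array([666.7, 155.3]), array([36.5, 37.4]), 86.4)
```

View pics/fin.png

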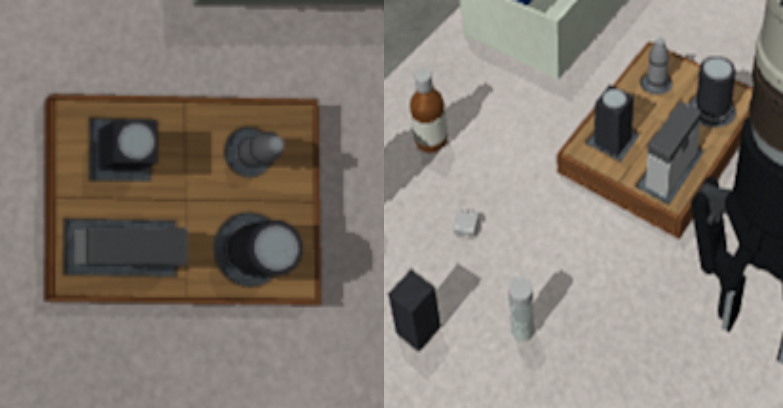

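All four parts stand upright in their pockets, with their tops at 73–76 mm as they should be. The vial and the plain block haven't moved, and the robot is touching nothing.

```bash
python3 -c "
from cell import manip; print(manip.sign_off())"
```

```text
the job is handed in; nothing more can be done
None
```

The job is handed in after about 42 s of robot time: objective, condenser, filter block and slide box each stand upright and fully down in their own pockets, and the vial and plain block are where they were.

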